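# Back the ratchet dial off one notch

### The job

The indexing dial on the green stand has been fed one notch too far. Push the thumb plate of its pawl outward, away from the dial, so that the pawl lifts out of the teeth and stays thrown back; push the dial back exactly one notch (one tooth, clockwise seen from above; its upright pins are there to push on); then push the thumb plate back towards the dial so that the pawl drops fully home between the teeth. Pick nothing up, and leave the other things on the bench as they are.

Things in the scene. Friction and masses are not known exactly. Their poses are not given: they have to be found in the camera images.
- stand: Fixed ratchet stand: green base plate 12 mm thick, carrying a dial and a pawl. Origin: on the table straight under the dial's axis, z up; x points from the dial's axis outward to the pawl at the dial's edge. The plate reaches x = -115 to 135 mm, y = -115 to 115 mm. The pawl's bracket has two green cheeks at x = 97 to 119 mm, y = -17 and 49 mm, up to 65 mm above the table.
- dial_center (a point): Centre of the dark steel dial's flat top, 44 mm above the table; turns with the dial, z up. The dial is 170 mm across, with a hub (36 mm across, 10 mm high). On its rim (radius 67 to 85 mm) are 12 saw teeth, 9 mm high, one every 30 degrees, steep face looking clockwise, ramp falling counter-clockwise, 24 mm of flat valley between.
- pin_top (a point): Centre of the top of one of the dial's six upright steel pins, turning with the dial. The pins are 12 mm in diameter and 34 mm high (tops 78 mm above the table) and stand at radius 48 mm, at 0, 60, 120, 180, 240 and 300 degrees from the x axis of dial_center; this is the one at 0.
- plate_top (a point): Top of the pawl's thumb plate, mid-width, moving with the pawl. The plate is 28 mm wide (along the stand's y, centred at y = 26 mm), 6 mm thick with a 12 mm round bar along its top edge, and stands 60 mm up from the pawl's hinge. It leans 0.4 rad towards the dial when the pawl is down, 0.6 rad away from it when thrown back.
- nose (a point): Middle of the underside of the pawl's nose, moving with the pawl. The nose is 12 mm wide (along the stand's y, centred at y = 0) and reaches over the rim's teeth; when down it sits in the valley between two teeth, with about 6 mm of play each way, 44.5 mm above the table.
- dial (a joint): Turn of the dial in rad, counter-clockwise positive from above, within 0.05 of 0 at the start. One notch is 0.5236 rad: one notch back (clockwise) is -0.5236. With the pawl down it cannot be turned back. With the pawl up it turns against light friction (about 2 N at a pin) and stays where left; the pawl drops home with the dial within about 0.07 rad of a notch.
- pawl (a joint): Angle of the pawl in rad: 0 home between the teeth, 1.0 thrown back against its stop; clear of the teeth above 0.4. Its hinge is level along the stand's y, 108 mm out from the dial's axis, 55 mm above the table. Throw-over pawl: let go above about 0.5 its weight carries it to 1.0, below that down to 0; the thumb plate needs about 1 N.
- specimen: Waisted round steel test specimen standing on the corner of the green plate to the pawl's -y side, 22 mm diameter, 52 mm high; origin under its centre. Bystander.
- bush: Brass bush (ring) 30 mm diameter, 22 mm high, on the plate's corner to the pawl's +y side; origin under its centre. Bystander.
- oil_bottle: White plastic bottle, 48 mm diameter, 120 mm high, on the table beside the stand; origin under its centre. Bystander.
- wrench: Steel open-end wrench, 170 mm long, lying on the table at the robot's right; x runs along it. Bystander.
- screwdriver: Screwdriver with a black handle, 190 mm long, lying on the table at the robot's left; x runs along it. Bystander.
- tray: Open grey plastic tray 90 x 120 x 35 mm on the table beyond the pawl; origin under its centre. Bystander.
- blank: Plain round steel blank (disc), 44 mm diameter, 19 mm high, on the table beyond the pawl; origin under its centre. Bystander.

How it is judged:
By the outcome, as a careful person would: the job done as asked, in the order asked, and still so for the second after the job is handed in, with the robot touching nothing.
It also fails if it takes over 61 s, if anything falls off the work surface, if the arm or the gripper's body presses on something with over 40 N, if the wrist force passes 120 N, or if a joint passes its speed limit or range.

### The arm

A 6-joint arm with a two-finger parallel gripper is mounted at the origin on the work surface. World frame = base frame: x ahead of the robot, y to its left, z up, the work surface at z = 0. Lengths are in mm, angles in rad, forces in N, time in s.
With the tool pointing down it reaches from about 350 to 975 mm from the base axis. Payload 7.1 kg.
Tool frame: the origin (TCP) lies at the very end of the fingers, on their centre line; the grasp point (between the pads) lies 19 mm behind it (ctrl.grip_point_offset is the distance from the TCP to the grasp point, in mm); z points along the fingers, y is the direction in which the jaws open and shut (so a half turn about z gives the same grasp; the last joint's range is limited). The gripper opens to 88 mm and grips with 3 to 60 N. Pads are 20 mm wide; open, the fingers measure 115 mm over their backs; the gripper's body (75 mm by 178 mm) begins 61 mm behind the grasp point.
Start: joints at [-1.329, 0.423, 1.63, -0, 1.089, -0.019], TCP at [161.177, -603.843, 199.375] pointing down, gripper open.
Joint ranges: [-3, 3], [-0.9, 2.11], [0.09, 2.58], [-1.31, 4.45], [0.11, 2.69], [-2.54, 2.54]. Speed limits (rad/s): [2.39, 2.39, 3.01, 3.14, 3.14, 3.14].

### API

Orientations are given as a rotation vector (axis times angle).
In Python, from workcell import ctrl gives the robot as it stands.
- The arm moves only by the tool move_arm, never from a script. Its argument "increments" is one flat list of numbers, 5 for each row, row after row: the closure in counts, from 0 (fully open) to 255 (shut), then the shift along the tool's x, y, z in mm, then the turn about the tool's z in degrees. In form: [grip, dx, dy, dz, yaw, grip, dx, dy, dz, yaw, ...]. A call has 1 to 12 rows; each row is the pose to reach, as a shift and turn from the pose measured when the call began, along the tool's axes at that moment; what a row does not reach only later rows make up. A row lasts 1/8 s, in which the tool goes at most 62.5 mm and 10.7 degrees, less where a joint would pass 70% of its speed; a pose out of reach is approached as far as the arm can. A call with a gripper value outside its range is refused whole. The fingers move at their own pace and stop on an object; the grip force is fixed at half the most. Time passes only in rows, so rows that repeat a pose let the fingers close. It gives the time, the measured TCP pose, the force and the opening at its end, in the units of the state.
- ctrl.get_obs(): the state, without advancing time (a new reading comes with each control period).
- ctrl.get_image(name): name is "side" or "top" or "wrist"; returns a dict with "frame" (480x640x3 uint8, red, green, blue), "vertical_fov" (degrees; the focal length in pixels is half the picture's height over the tangent of half this angle, whatever the lens; pixels are square), "cx", "cy" (the principal point, pixels), "distortion" ([k1, k2, p1, p2, k3] as OpenCV has them; the pictures are not rectified), "pose" (4x4, takes a point from camera to world coordinates); the wrist camera has in their place "mount" (4x4, takes a point from camera to tool coordinates, whose origin is the TCP and whose axes are the flange's). Camera axes: x right, y down, z forward; pixel columns grow to the right and rows downward; lengths in mm; the calibration is good to about 2 mm. A picture is of the moment at which its call begins: read the wrist's pose just before it. There is no depth.
- ctrl.close_job(): hands the job in, once; it reports no verdict.
The state is a dict: "t": time; "qpos": joint angles; "qvel": joint speeds; "joint_torque": joint torques, N m; "ee_pos": TCP position; "orientation": TCP orientation; "ft_force": force on the tool from outside, world axes, zero at the start; "moment": the same for the moment, N m; "width": finger opening in mm.
Only numpy, scipy, OpenCV 4.12 (cv2) and the standard library are available. Lean on these libraries where they do the work, as an engineer would, in place of code of your own. Each camera call takes 0.05 s, during which the arm holds its last target.

## Working session

There is one attempt and no reset: what is moved stays moved. The work goes in short steps, Python scripts to look and compute and a tool call to move; the robot and the scene stay as the last step left them, time stands still between calls to the robot, and variables do not carry over. Pictures are saved under pics/ and viewed, and the job is handed in when it is done.

Besides the shell and the picture viewer there is one more tool, called by a JSON object that holds its "name" and its "arguments", one argument or row to a line. move_arm: Moves the arm, as the interface text tells. Its arguments: {"type":"object","properties":{"increments":{"type":"array","items":{"type":"number"}}},"required":["increments"]}

```bash
mkdir -p pics; python3 - <<'E'
from workcell import ctrl
import cv2,pickle
o=ctrl.get_obs();print(o)
d={}
for n in("side","top","wrist"):
    i=ctrl.get_image(n);d[n]=i
    cv2.imwrite(f"pics/{n}0.png",i["frame"][:,:,::-1])
    print(n,{k:v for k,v in i.items() if k!="frame"})
pickle.dump(d,open("d0.pkl","wb"))
E
```

```text
{'t': 0.0, 'qpos': array([-1.32902283e+00,  4.23822282e-01,  1.63072498e+00,  5.17373496e-06,
        1.08858929e+00, -1.89873175e-02]), 'qvel': array([-0.00057456,  0.00307834, -0.00117405, -0.00069065,  0.00088038,
        0.00103723]), 'joint_torque': array([ 3.74035744e-04, -5.44615102e+01, -2.73671508e+01,  6.43890048e-02,
        2.26921850e-02, -1.01258158e-04]), 'ee_pos': array([ 161.02233565, -603.268266  ,  198.59957071]), 'orientation': array([-3.11340707e+00, -4.08239356e-01,  2.62306927e-04]), 'ft_force': array([-0.36617341,  0.06423198, -0.23191482]), 'moment': array([-0.02788689, -0.01007919, -0.00358445]), 'width': 87.53436499413928}
side {'vertical_fov': 45.82863056210657, 'cx': 325.65082228768176, 'cy': 236.97625642525674, 'distortion': array([-0.06256131,  0.        ,  0.        ,  0.        ,  0.        ]), 'pose': array([[-9.90879953e-01, -1.14756128e-01,  7.06254164e-02,
         5.05522636e+02],
       [-1.33727627e-01,  7.73115241e-01, -6.20007859e-01,
         7.99118609e+02],
       [ 1.65481158e-02, -6.23797928e-01, -7.81410459e-01,
         1.08254716e+03]
[... 449 characters left out ...]
   [-1.65631621e-02, -1.88924146e-01, -9.81851989e-01,
         1.43579519e+03],
       [ 0.00000000e+00,  0.00000000e+00,  0.00000000e+00,
         1.00000000e+00]])}
wrist {'vertical_fov': 58.58312657809561, 'cx': 317.19797751031314, 'cy': 239.11349522417046, 'distortion': array([-0.01210095,  0.        ,  0.        ,  0.        ,  0.        ]), 'mount': array([[-2.78920662e-04, -9.61333325e-01, -2.75387292e-01,
         7.70010333e+01],
       [ 9.99997986e-01, -8.15464321e-04,  1.83382800e-03,
         6.83229608e-01],
       [-1.98748848e-03, -2.75386226e-01,  9.61331616e-01,
        -1.85473029e+02],
       [ 0.00000000e+00,  0.00000000e+00,  0.00000000e+00,
         1.00000000e+00]])}
```

```bash
ls .
```

```text
d0.pkl
pics
```

View pics/top0.png

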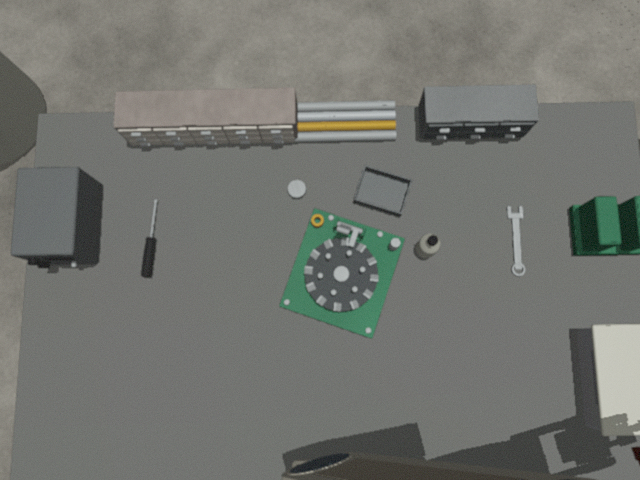

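View pics/side0.png

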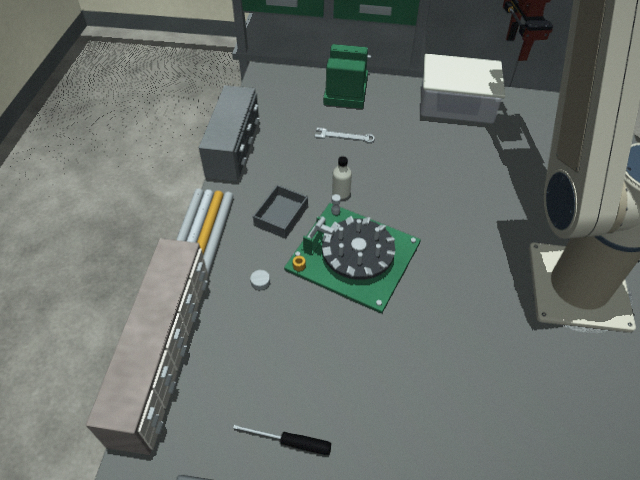

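```bash
cat > h.py <<'E'
import numpy as np,cv2,pickle
def K(i):
    f=240/np.tan(np.radians(i["vertical_fov"])/2)
    return np.array([[f,0,i["cx"]],[0,f,i["cy"]],[0,0,1]])
def pose(i): return i["pose"] if "pose" in i else i["P"]
def ray(i,uv):
    u=cv2.undistortPoints(np.array([[uv]],float),K(i),np.array(i["distortion"]))[0,0]
    T=pose(i);d=T[:3,:3]@np.array([*u,1]);return T[:3,3],d
def at(i,uv,z):
    c,d=ray(i,uv);return c+d*(z-c[2])/d[2]
def proj(i,p):
    T=np.linalg.inv(pose(i));r,_=cv2.Rodrigues(T[:3,:3])
    return cv2.projectPoints(np.array(p,float).reshape(-1,1,3),r,T[:3,3],K(i),np.array(i["distortion"]))[0][:,0]
def crop(i,x,y,w,h,s,name,extra=None):
    c=cv2.resize(np.ascontiguousarray(i["frame"][y:y+h,x:x+w,::-1]),None,fx=s,fy=s,interpolation=cv2.INTER_CUBIC)
    cv2.imwrite("pics/"+name,c)
E
python3 - <<'E'
from h import *
d=pickle.load(open("d0.pkl","rb"))
crop(d["top"],270,190,150,150,4,"topc.png");crop(d["side"],270,180,160,140,5,"sidec.png")
E
```

```text
(no output)
```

View pics/topc.png

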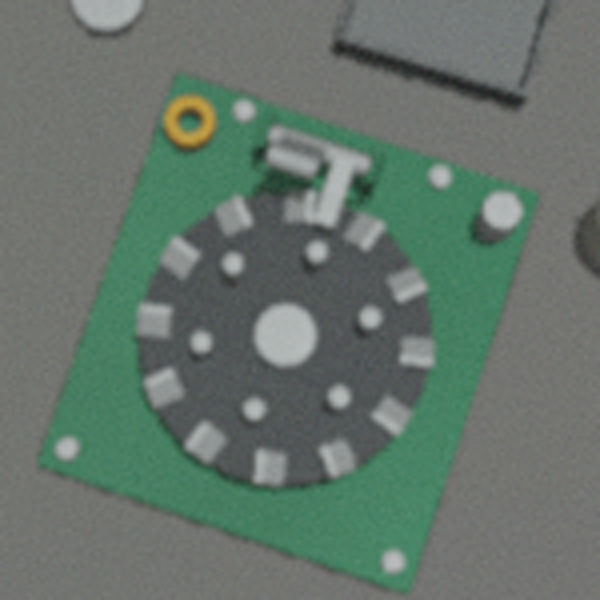

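View pics/sidec.png

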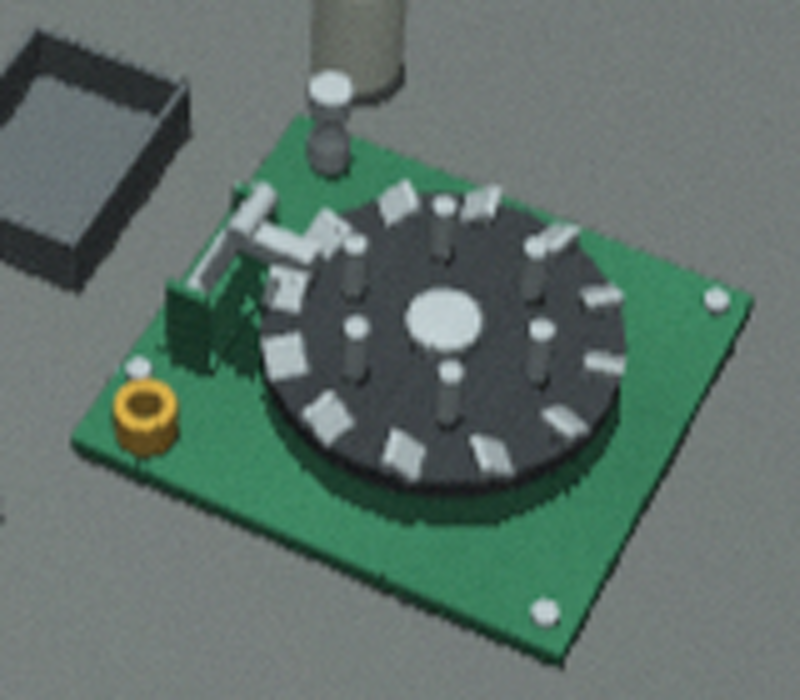

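```bash
python3 - <<'E'
from h import *
d=pickle.load(open("d0.pkl","rb"));t=d["top"];s=d["side"]
o=np.array([270,190]);f=lambda a:o+(np.array(a)+.5)/4-.5
C=np.array([at(t,f(a),12)[:2] for a in[(178,73),(538,193),(408,592),(40,465)]])
print("corners",C.round(1))
A=np.array([[135,115],[135,-115],[-115,-115],[-115,115]],float)
mc=C.mean(0);ma=A.mean(0);
H=(A-ma).T@(C-mc);th=np.arctan2(H[0,1]-H[1,0],H[0,0]+H[1,1])
R=np.array([[np.cos(th),-np.sin(th)],[np.sin(th),np.cos(th)]]);c=mc-R@ma
print("th",th,"origin",c,"res",(C-(A@R.T+c)).round(1))
print("hub top",at(t,f((286,335)),54))
o2=np.array([270,180]);g=lambda a:o2+(np.array(a)+.5)/5-.5
print("hub side",at(s,g((444,319)),54))
ps=[(317,252),(233,263),(201,342),(255,408),(339,397),(370,317)]
P=np.array([at(t,f(a),78)[:2] for a in ps]);pc=P.mean(0);print("pins center",pc)
v=P-pc;an=np.unwrap(np.arctan2(v[:,1],v[:,0]));print(np.hypot(*v.T).round(1),(an-th-np.arange(6)*np.pi/3).round(3))
ps=[(356,243),(356,327),(451,371),(541,329),(536,247),(444,206)]
P=np.array([at(s,g(a),78)[:2] for a in ps]);pc2=P.mean(0);print("pins center side",pc2)
v=P-pc2;an=np.unwrap(np.arctan2(v[:,1],v[:,0]));print(np.hypot(*v.T).round(1),(an-th-np.arange(6)*np.pi/3).round(3))
C2=np.array([at(s,g(a),12)[:2] for a in[(72,440),(300,116),(752,298),(562,655)]]);print("side corners",C2.round(1))
mc=C2.mean(0);H=(A-ma).T@(C2-mc);t2=np.arctan2(H[0,1]-H[1,0],H[0,0]+H[1,1]);print(t2)
E
```

```text
corners [[ 685.5   51. ]
 [ 608.  -162.3]
 [ 375.3  -78.1]
 [ 451.9  134.4]]
th -0.34606015537342794 origin [520.79642944 -10.38044642] res [[-1.3 -1.1]
 [-0.7  2. ]
 [ 1.7  1.4]
 [ 0.3 -2.4]]
hub top [520.48830068 -10.33440718  54.        ]
hub side [521.4037186   -9.30285035  54.        ]
pins center [520.54443106 -10.03110473]
[47.6 48.1 48.2 47.4 48.1 47.9] [-0.054 -0.053 -0.049 -0.046 -0.056 -0.046]
pins center side [521.38334007  -9.45483651]
[48.  48.2 48.1 47.7 47.9 47.6] [-0.064 -0.047 -0.046 -0.048 -0.052 -0.048]
side corners [[ 685.4   53.6]
 [ 607.2 -161.7]
 [ 375.6  -77. ]
 [ 452.3  136.4]]
-0.3463098068392829
```

```bash
cat >> h.py <<'E'
from scipy.spatial.transform import Rotation as Ro
TH=-0.346;O=np.array([521.,-10.])
def S(x,y,z): # stand->world
    c,s=np.cos(TH),np.sin(TH);return np.array([O[0]+c*x-s*y,O[1]+s*x+c*y,z])
def inc(o,w,psi_deg=None):
    R=Ro.from_rotvec(o["orientation"]).as_matrix();d=R.T@(w-o["ee_pos"])
    psi=np.degrees(np.arctan2(R[1,0],R[0,0]));y=0 if psi_deg is None else -((psi_deg-psi+180)%360-180)
    return d.round(1),round(y,1),"psi",round(psi,1)
def toS(p):
    c,s=np.cos(TH),np.sin(TH);x,y=np.array(p[:2])-O;return np.array([c*x+s*y,-s*x+c*y,p[2]])
E
python3 - <<'E'
from h import *
from workcell import ctrl
o=ctrl.get_obs()
print(inc(o,S(50,26,185),70.2),inc(o,S(50,26,92),70.2))
E
```

```text
(array([ 556.7, -473.4,   14.4]), np.float64(-55.3), 'psi', np.float64(14.9)) (array([ 556.7, -473.3,  107.4]), np.float64(-55.3), 'psi', np.float64(14.9))
```

{"name": "move_arm", "arguments": {
  "increments": [255, 40, -34, 0, -5, 255, 90, -76, 0, -10, 255, 140, -119, 0, -15, 255, 190, -162, 0, -20, 255, 240, -204, 0, -25, 255, 290, -247, 0, -30, 255, 340, -289, 0, -35, 255, 390, -332, 0, -40, 255, 440, -374, 0, -45, 255, 490, -417, 0, -50, 255, 530, -451, 0, -55.3, 255, 557, -473, 0, -55.3]
}}

```text
t: 1.65
ee_pos: [578.2, -0.6, 199.2]
orientation: [-2.567, -1.809, -0.001]
ft_force: [0.7, -0.6, 0.3]
width: 0.4
```

{"name": "move_arm", "arguments": {
  "increments": [255, 0, 0, 0, 0, 255, 0, 0, 0, 0]
}}

```text
t: 1.9
ee_pos: [577.5, -0.7, 198.7]
orientation: [-2.566, -1.81, 0.001]
ft_force: [-0.4, 0.3, 1.0]
width: 0.3
```

```bash
cat >> h.py <<'E'
def wrist(ctrl,name):
    o=ctrl.get_obs();i=ctrl.get_image("wrist")
    T=np.eye(4);T[:3,:3]=Ro.from_rotvec(o["orientation"]).as_matrix();T[:3,3]=o["ee_pos"];i["P"]=T@i["mount"]
    pickle.dump((o,i),open(name+".pkl","wb"));cv2.imwrite("pics/"+name+".png",i["frame"][:,:,::-1]);return o,i
E
python3 - <<'E'
from h import *
from workcell import ctrl
o,i=wrist(ctrl,"w1")
print(o["t"],o["ee_pos"],toS(o["ee_pos"]),o["width"],o["ft_force"],o["orientation"],inc(o,S(50,26,92),70.2))
E
```

```text
1.9 [577.45149299  -0.68684165 198.71443611] [ 49.94755403  27.90605356 198.71443611] 0.34251078636733917 [-0.35918853  0.33811808  0.96858438] [-2.56574021e+00 -1.81003415e+00  1.41962742e-03] (array([ -1.9,   0.2, 106.7]), np.float64(0.2), 'psi', np.float64(70.4))
```

View pics/w1.png

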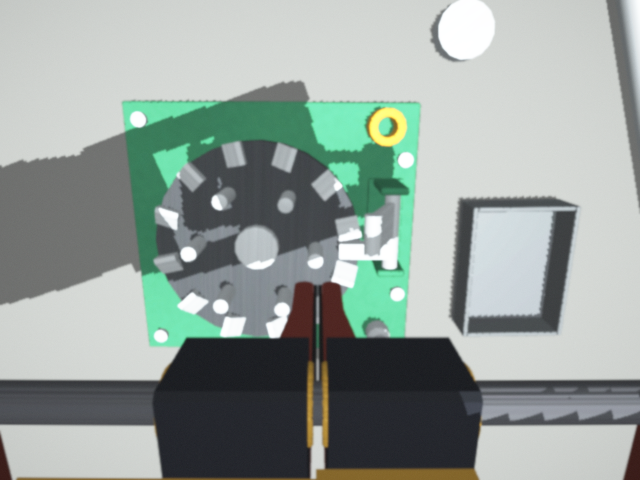

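```bash
python3 - <<'E'
from h import *
o,i=pickle.load(open("w1.pkl","rb"))
print(proj(i,[S(84.6,26,116),S(84.6,40,110),S(84.6,12,110),S(0,0,54),S(108,26,65),S(50,26,92)]).round(0))
for uv in[(375,215),(375,252)]:print(toS(at(i,uv,113)))
crop(i,320,160,120,120,5,"w1c.png")
E
```

```text
[[368. 240.]
 [367. 217.]
 [366. 257.]
 [253. 249.]
 [390. 221.]
 [315. 230.]]
[ 89.21913843  41.95950542 113.        ]
[ 90.25575553  16.73872764 113.        ]
```

View pics/w1c.png

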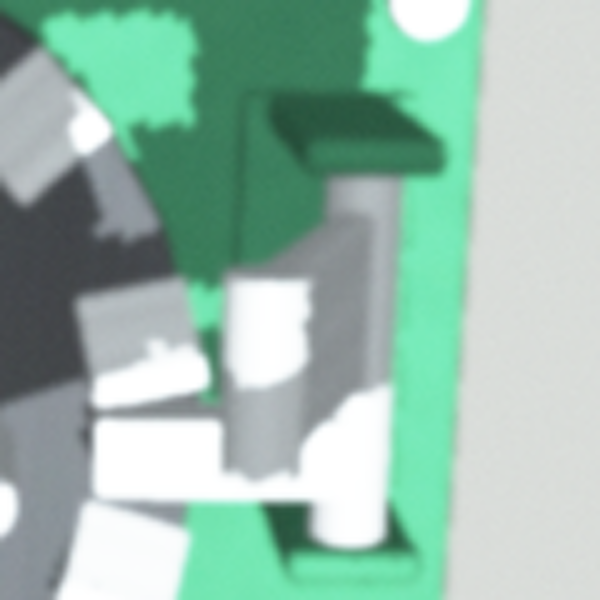

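{"name": "move_arm", "arguments": {
  "increments": [255, -1, 0, 25, 0, 255, -2, 0, 55, 0, 255, -2, 0, 80, 0, 255, -2, 0, 97, 0, 255, -2, 0, 106, 0, 255, -2, 0, 106, 0]
}}

```text
t: 2.7
ee_pos: [576.2, -3.4, 92.7]
orientation: [-2.567, -1.808, 0.002]
ft_force: [0.4, -0.9, 0.0]
width: 0.7
```

```bash
python3 - <<'E'
from h import *
from workcell import ctrl
o,i=wrist(ctrl,"w2")
print(o["t"],toS(o["ee_pos"]),o["ft_force"],inc(o,S(108,26,92),70.2))
E
```

```text
2.7 [49.68075791 24.88068722 92.70108444] [ 0.40713635 -0.87927294  0.02941273] (array([ 1. , 58.3,  0.6]), np.float64(0.1), 'psi', np.float64(70.3))
```

View pics/w2.png

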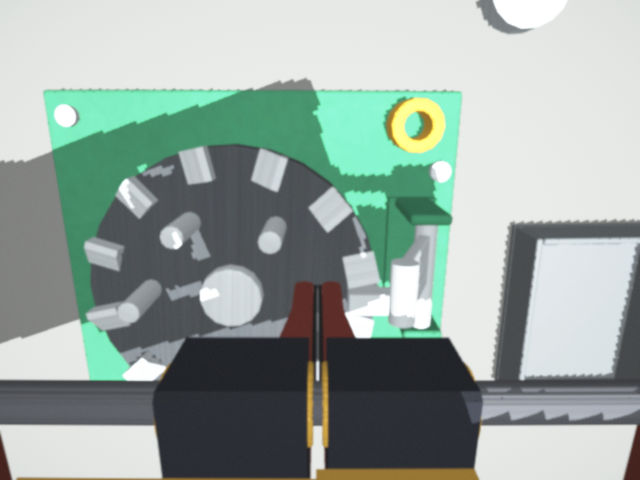

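{"name": "move_arm", "arguments": {
  "increments": [255, 1, 6, 0, 0, 255, 1, 12, 0, 0, 255, 1, 17, 0, 0, 255, 1, 22, 0, 0, 255, 1, 27, 0, 0, 255, 1, 32, 0, 0, 255, 1, 37, 0, 0, 255, 1, 42, 0, 0, 255, 1, 47, 0, 0, 255, 1, 52, 0, 0, 255, 1, 57, 0, 0, 255, 1, 60, 0, 0]
}}

```text
t: 4.25
ee_pos: [633.8, -22.7, 93.1]
orientation: [-2.567, -1.808, 0.001]
ft_force: [-0.4, 0.4, -0.6]
width: 0.8
```

```bash
python3 - <<'E'
from h import *
from workcell import ctrl
o,i=wrist(ctrl,"w3")
print(o["t"],toS(o["ee_pos"]),o["ft_force"])
E
```

```text
4.25 [110.44844348  26.30336689  93.12742663] [-0.35608494  0.44996451 -0.61568144]
```

View pics/w3.png

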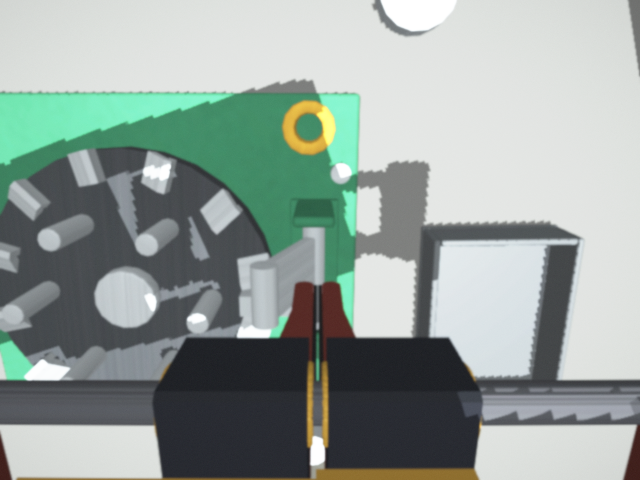

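```bash
python3 - <<'E'
from h import *
from workcell import ctrl
o,i=pickle.load(open("w3.pkl","rb"))
e=toS(o["ee_pos"])
for p in [e,e+[0,10,0],e-[0,10,0],[84.6,40,110],[84.6,12,110],[142,40,104],[142,12,104],[108,40,55]]:
  print(np.round(p),proj(i,[S(*p)]).round(0))
s=ctrl.get_image("side");crop(s,270,150,160,150,4,"s3.png")
t=ctrl.get_image("top");crop(t,270,190,150,150,4,"t3.png")
print(ctrl.get_obs()["ft_force"])
E
```

```text
[110.  26.  93.] [[313. 285.]]
[110.  36.  93.] [[313. 265.]]
[110.  16.  93.] [[313. 305.]]
[ 85.  40. 110.] [[251. 270.]]
[ 85.  12. 110.] [[254. 330.]]
[142  40 104] [[386. 265.]]
[142  12 104] [[383. 324.]]
[108  40  55] [[309. 235.]]
[-0.24112937 -0.03751201  0.42389398]
```

View pics/s3.png

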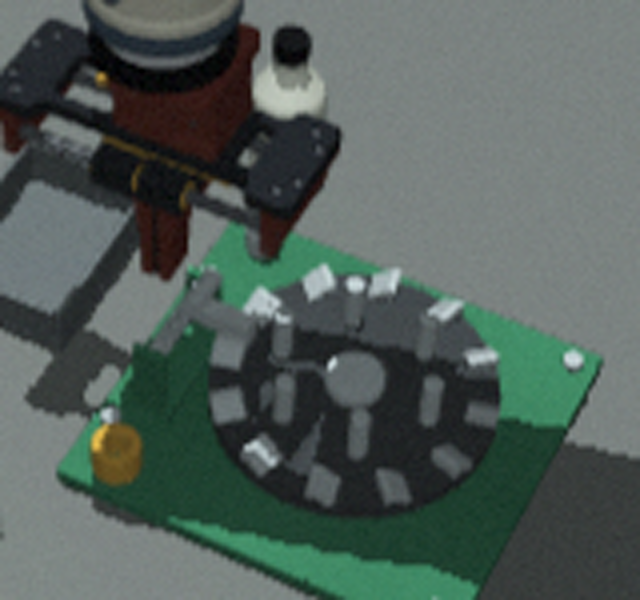

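View pics/t3.png

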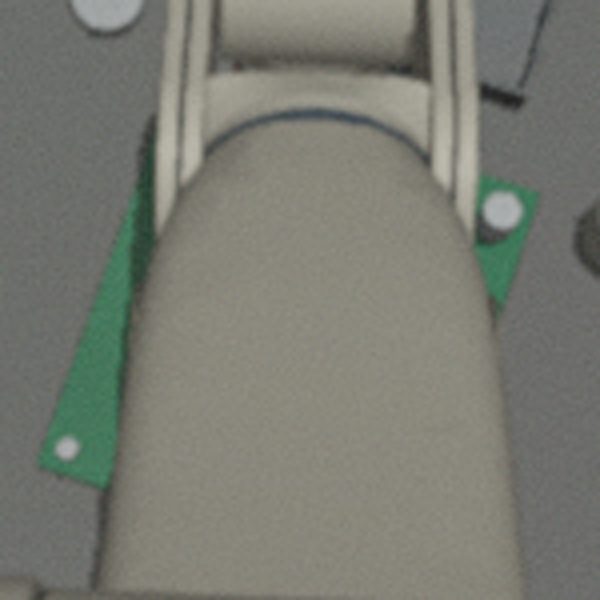

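```bash
python3 - <<'E'
from h import *
d=pickle.load(open("d0.pkl","rb"));s=d["side"];t=d["top"]
o,i=pickle.load(open("w3.pkl","rb"))
e=toS(o["ee_pos"])
for n,p in dict(tcp=e,barA=[84.6,40,110],barB=[84.6,12,110],backA=[142,40,104],backB=[142,12,104],hA=[108,49,55],hB=[108,-17,55],nose=[76,0,48]).items():
  q=proj(s,[S(*p)])[0];r=proj(t,[S(*p)])[0]
  print(n,q.round(1),"crop s3",((q-[270,150])*4).round(),"sidec",((q-[270,180])*5).round(),"topc",((r-[270,190])*4).round())
crop(s,295,200,60,60,10,"sz.png")
E
```

```text
tcp [310.9 222.5] crop s3 [164. 290.] sidec [204. 213.] topc [303. 125.]
barA [318.1 226. ] crop s3 [193. 304.] sidec [241. 230.] topc [265. 154.]
barB [324.  217.6] crop s3 [216. 270.] sidec [270. 188.] topc [313. 170.]
backA [295.7 218.4] crop s3 [103. 274.] sidec [129. 192.] topc [298.  61.]
backB [301.7 210.3] crop s3 [127. 241.] sidec [159. 151.] topc [345.  77.]
hA [307.2 240.2] crop s3 [149. 361.] sidec [186. 301.] topc [263. 130.]
hB [320.6 220.9] crop s3 [202. 284.] sidec [253. 205.] topc [372. 166.]
nose [329.2 232.7] crop s3 [237. 331.] sidec [296. 263.] topc [326. 211.]
```

View pics/sz.png

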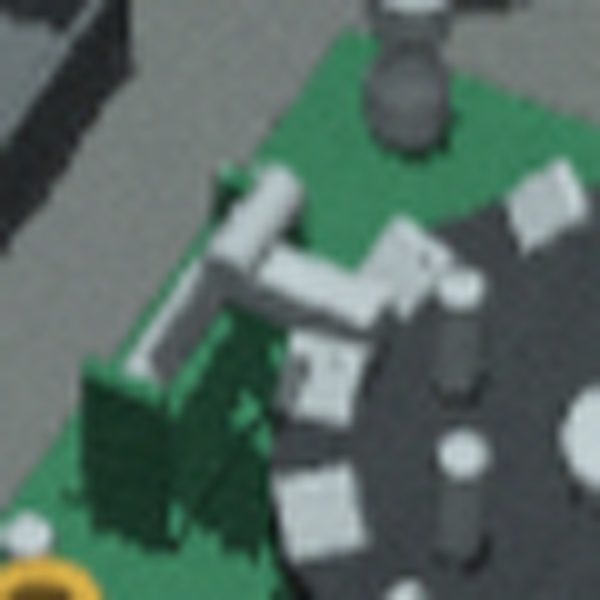

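```bash
python3 - <<'E'
from h import *
from workcell import ctrl
s=ctrl.get_image("side");pickle.dump(s,open("s3.pkl","wb"));crop(s,285,170,70,75,8,"s3z.png")
o=ctrl.get_obs();e=toS(o["ee_pos"]);print(e)
for dx in(-14,0,14):
  for dy in(-10,10):
    for dz in(0,20): 
      p=e+[dx,dy,dz];print(dx,dy,dz,((proj(s,[S(*p)])[0]-[285,170]+.5)*8).round())
E
```

```text
[109.97953195  26.29283077  93.08161288]
-14 -10 0 [272. 419.]
-14 -10 20 [273. 373.]
-14 10 0 [239. 467.]
-14 10 20 [239. 421.]
0 -10 0 [229. 401.]
0 -10 20 [229. 355.]
0 10 0 [196. 449.]
0 10 20 [195. 403.]
14 -10 0 [186. 384.]
14 -10 20 [186. 338.]
14 10 0 [152. 431.]
14 10 20 [151. 385.]
```

View pics/s3z.png

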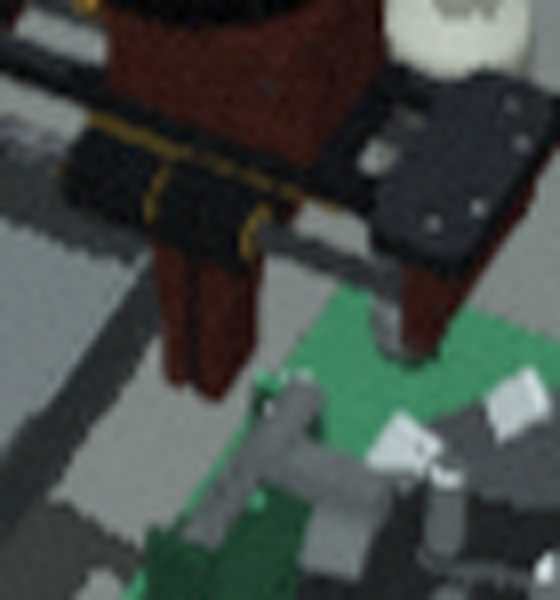

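```bash
python3 - <<'E'
from h import *
o,i=pickle.load(open("w3.pkl","rb"));e=toS(o["ee_pos"])
for dz in(0,10,20,25,30):
  print(dz,[proj(i,[S(*(e+[dx,10,dz]))])[0].round(0) for dx in(-10,10)])
E
```

```text
0 [array([292., 265.]), array([335., 265.])]
10 [array([290., 273.]), array([336., 273.])]
20 [array([289., 281.]), array([337., 281.])]
25 [array([288., 286.]), array([338., 286.])]
30 [array([287., 291.]), array([338., 291.])]
```

```bash
python3 - <<'E'
from h import *
s=pickle.load(open("s3.pkl","rb"))
from workcell import ctrl
o=ctrl.get_obs();e=toS(o["ee_pos"])
for z in(120,150,173,190):
  print(z,[((proj(s,[S(e[0]-80,e[1]+dy,z)])[0]-[285,170]+.5)*8).round() for dy in(-37,0,37)])
print(inc(o,S(48,26,115),70.2),inc(o,S(48,26,71),70.2))
E
```

```text
120 [array([527., 378.]), array([468., 467.]), array([407., 560.])]
150 [array([533., 306.]), array([473., 397.]), array([411., 490.])]
173 [array([537., 250.]), array([476., 341.]), array([413., 435.])]
190 [array([540., 207.]), array([479., 298.]), array([415., 392.])]
(array([ -0.1, -62. , -21.8]), np.float64(0.1), 'psi', np.float64(70.3)) (array([ -0.1, -61.9,  22.2]), np.float64(0.1), 'psi', np.float64(70.3))
```

{"name": "move_arm", "arguments": {
  "increments": [255, 0, 0, -12, 0, 255, 0, -10, -22, 0, 255, 0, -35, -22, 0, 255, 0, -62, -22, 0, 255, 0, -62, -5, 0, 255, 0, -62, 12, 0, 255, 0, -62, 22, 0, 255, 0, -62, 22, 0]
}}

```text
t: 5.45
ee_pos: [574.6, -1.9, 69.7]
orientation: [-2.566, -1.807, 0.004]
ft_force: [-0.4, 0.6, 0.1]
width: 0.2
```

```bash
python3 - <<'E'
from h import *
from workcell import ctrl
o,i=wrist(ctrl,"w4")
s=ctrl.get_image("side");crop(s,285,170,80,75,8,"s4z.png")
print(o["t"],toS(o["ee_pos"]),o["ft_force"])
E
```

```text
5.45 [47.65428856 25.84003066 69.7221443 ] [-0.36256589  0.57597786  0.1450448 ]
```

View pics/w4.png

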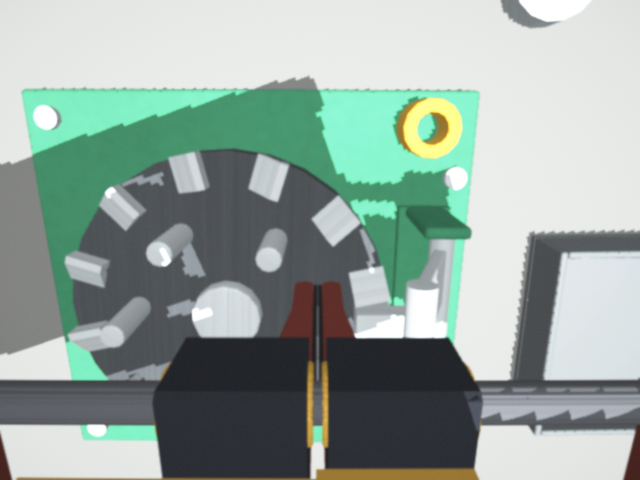

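View pics/s4z.png

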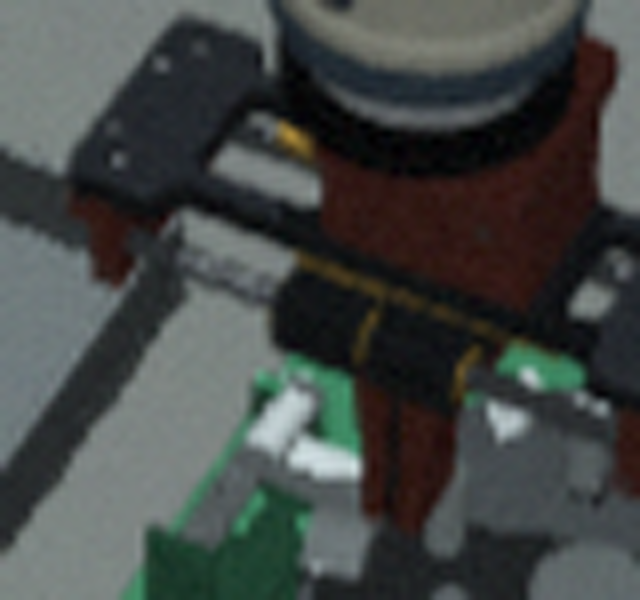

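{"name": "move_arm", "arguments": {
  "increments": [255, 0, 8, 0, 0, 255, 0, 14, 0, 0, 255, 0, 19, 0, 0, 255, 0, 24, 0, 0, 255, 0, 28, 0, 0, 255, 0, 32, 0, 0, 255, 0, 36, 0, 0]
}}

```text
t: 6.42
ee_pos: [609.4, -14.0, 70.8]
orientation: [-2.567, -1.808, 0.001]
ft_force: [-0.6, 0.2, 0.6]
width: 0.9
```

```bash
python3 - <<'E'
from h import *
from workcell import ctrl
o,i=wrist(ctrl,"w5")
print(o["t"],toS(o["ee_pos"]),o["ft_force"])
E
```

```text
6.425 [84.53517384 26.19508421 70.83624865] [-0.55944751  0.2410226   0.59694197]
```

View pics/w5.png

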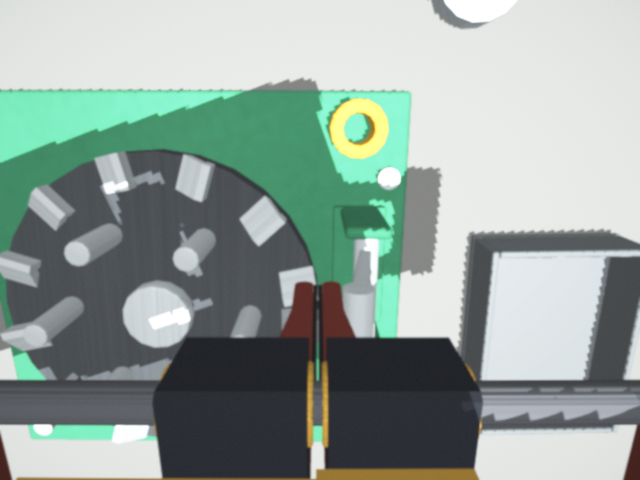

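Now the plate moves: the bar is at about (358,310), pushed to roughly upright. Continuing.

{"name": "move_arm", "arguments": {
  "increments": [255, 0, 5, 0, 0, 255, 0, 10, 0, 0, 255, 0, 15, 0, 0, 255, 0, 20, 0, 0, 255, 0, 24, 0, 0, 255, 0, 24, 0, 0]
}}

```text
t: 7.22
ee_pos: [632.9, -22.4, 70.9]
orientation: [-2.568, -1.808, 0.0]
ft_force: [0.8, -0.1, 0.7]
width: 0.5
```

```bash
python3 - <<'E'
from h import *
from workcell import ctrl
o,i=wrist(ctrl,"w6")
s=ctrl.get_image("side");crop(s,285,170,80,75,8,"s6z.png")
print(o["t"],toS(o["ee_pos"]),o["ft_force"])
E
```

```text
7.225 [109.44418344  26.29529837  70.85153512] [ 0.77990476 -0.1057028   0.66961947]
```

View pics/w6.png

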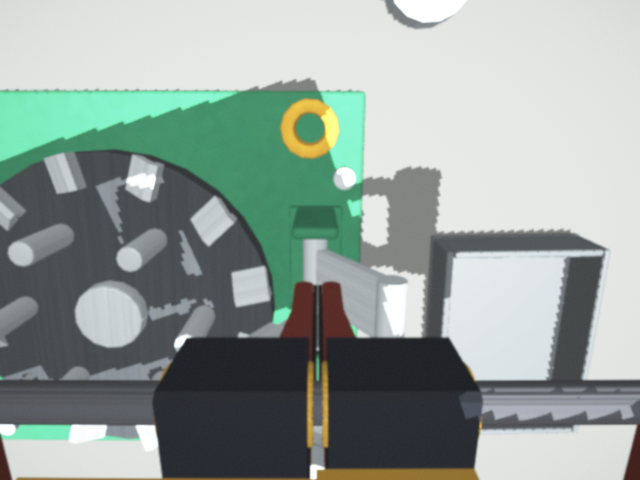

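View pics/s6z.png

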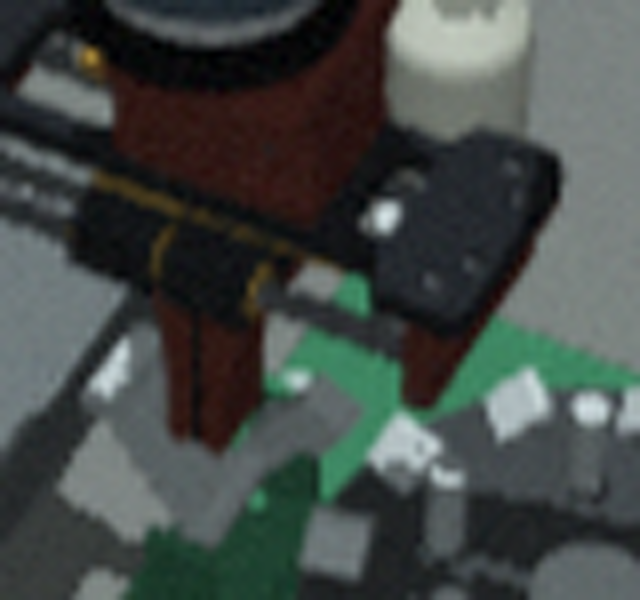

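```bash
python3 - <<'E'
from h import *
from workcell import ctrl
o=ctrl.get_obs()
print(inc(o,S(-56.5,-18.5,105),52.2),inc(o,S(-56.5,-18.5,43),52.2))
E
```

```text
(array([ -44.4, -165.6,  -34. ]), np.float64(18.1), 'psi', np.float64(70.3)) (array([ -44.4, -165.5,   28. ]), np.float64(18.1), 'psi', np.float64(70.3))
```

{"name": "move_arm", "arguments": {
  "increments": [255, 0, 0, -22, 0, 255, 0, -20, -36, 0, 255, -10, -60, -36, 6, 255, -25, -105, -36, 12, 255, -40, -145, -36, 18, 255, -44.4, -165.5, -34, 18, 255, -44.4, -165.5, -15, 18, 255, -44.4, -165.5, -15, 18]
}}

```text
t: 8.32
ee_pos: [460.6, -8.2, 85.5]
orientation: [-2.818, -1.384, 0.004]
ft_force: [1.3, 0.1, -0.4]
width: 0.7
```

```bash
python3 - <<'E'
from h import *
from workcell import ctrl
o,i=wrist(ctrl,"w7")
print(o["t"],toS(o["ee_pos"]),o["ft_force"],inc(o,S(-56.5,-18.5,43),52.2))
# predicted pins with dial -0.05
for a in range(6):
    q=-0.05+a*np.pi/3;print(a*60,proj(i,[S(48*np.cos(q),48*np.sin(q),78)]).round(0))
E
```

```text
8.325 [-57.41464483 -18.77024115  85.48373085] [ 1.25165593  0.14679297 -0.39288688] (array([ 0.6,  0.9, 42.5]), np.float64(0.1), 'psi', np.float64(52.3))
0 [[524. 181.]]
60 [[456. 103.]]
120 [[347. 132.]]
180 [[319. 234.]]
240 [[388. 301.]]
300 [[485. 277.]]
```

View pics/w7.png

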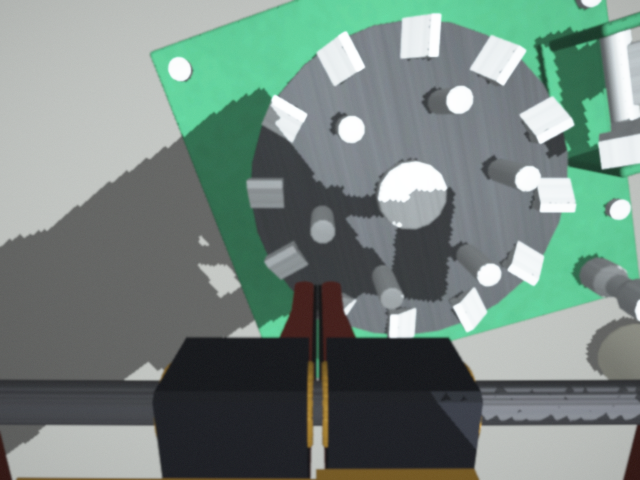

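{"name": "move_arm", "arguments": {
  "increments": [255, 0.5, 1, 15, 0, 255, 0.5, 1, 30, 0, 255, 0.5, 1, 40, 0, 255, 0.5, 1, 42, 0, 255, 0.5, 1, 42, 0]
}}

```text
t: 9.0
ee_pos: [462.3, -8.4, 43.8]
orientation: [-2.818, -1.384, 0.003]
ft_force: [-0.2, -0.6, -0.4]
width: 0.5
```

```bash
cat >> h.py <<'E'
def dialang(i,z=78,pts=None): pass
E
python3 - <<'E'
from h import *
from workcell import ctrl
o,i=wrist(ctrl,"w8")
print(o["t"],toS(o["ee_pos"]),o["ft_force"],inc(o,S(-47.5,9.1,43),52.2))
E
```

```text
9.0 [-55.73021103 -18.39858966  43.75696178] [-0.21894302 -0.61868832 -0.39162273] (array([28.7, -0.6,  0.7]), np.float64(0.1), 'psi', np.float64(52.3))
```

View pics/w8.png

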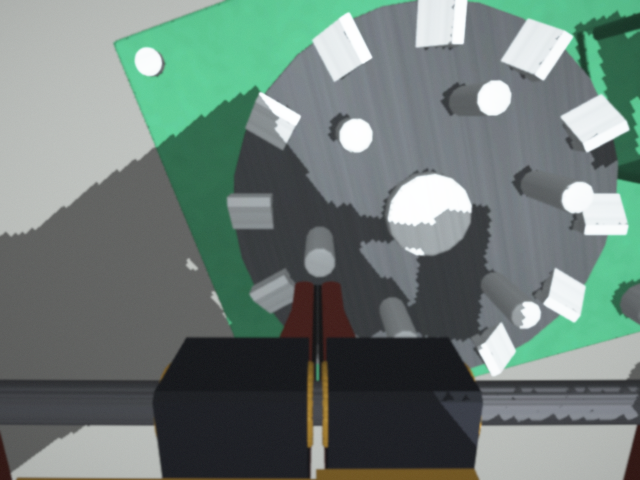

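{"name": "move_arm", "arguments": {
  "increments": [255, 4, 0, 0, 0, 255, 7, 0, 0, 0, 255, 10, 0, 0, 0, 255, 13, 0, 0, 0, 255, 16, 0, 0, 0, 255, 18, 0, 0, 0, 255, 20, 0, 0, 0, 255, 22, 0, 0, 0, 255, 24, 0, 0, 0, 255, 24, 0, 0, 0]
}}

```text
t: 10.3
ee_pos: [477.8, 10.7, 44.1]
orientation: [-2.819, -1.384, 0.001]
ft_force: [-1.8, -0.1, -0.3]
width: 0.5
```

```bash
python3 - <<'E'
from h import *
from workcell import ctrl
o,i=wrist(ctrl,"w9")
print(o["t"],toS(o["ee_pos"]),o["ft_force"],inc(o,S(-47.5,9.1,43),52.2))
for q0 in (-.4,-.45,-.5236):
    print(q0,[proj(i,[S(48*np.cos(q),48*np.sin(q),78)])[0].round(0) for q in q0+np.arange(6)*np.pi/3])
print(proj(i,[S(0,0,54)]))
E
```

```text
10.3 [-47.62671624   4.79199129  44.132876  ] [-1.79702895 -0.0764943  -0.29323574] (array([ 4.1, -1.2,  1.1]), np.float64(0.1), 'psi', np.float64(52.3))
-0.4 [array([557., 305.]), array([520., 194.]), array([387., 183.]), array([310., 286.]), array([360., 384.]), array([475., 393.])]
-0.45 [array([555., 311.]), array([524., 198.]), array([393., 180.]), array([311., 280.]), array([355., 381.]), array([470., 395.])]
-0.5236 [array([552., 319.]), array([531., 204.]), array([403., 176.]), array([312., 271.]), array([349., 377.]), array([462., 397.])]
[[420.21938609 273.52734714]]
```

View pics/w9.png

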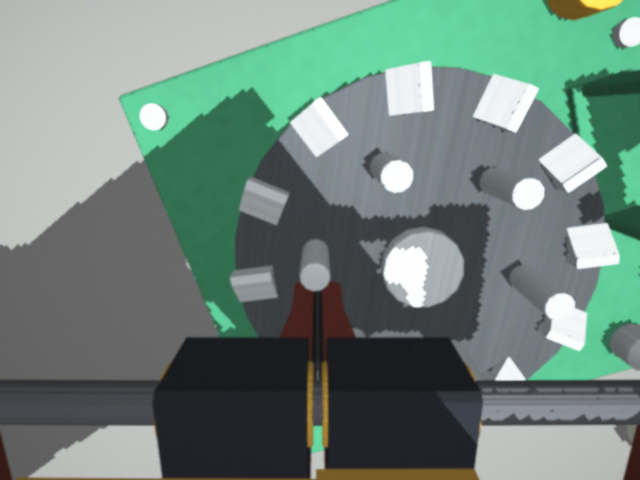

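```bash
cat >> h.py <<'E'
def fitdial(i,pts):  # pts: {k:(u,v)}
    ks=list(pts);P=np.array([toS(at(i,pts[k],78))[:2] for k in ks])
    M=np.array([[np.cos(k*np.pi/3),np.sin(k*np.pi/3)] for k in ks])*48
    pc,mc=P.mean(0),M.mean(0);H=(M-mc).T@(P-pc);q=np.arctan2(H[0,1]-H[1,0],H[0,0]+H[1,1])
    R=np.array([[np.cos(q),-np.sin(q)],[np.sin(q),np.cos(q)]]);c=pc-R@mc
    return q,c.round(1),(P-M@R.T-c).round(1)
E
python3 - <<'E'
from h import *
o,i=pickle.load(open("w8.pkl","rb"));print(fitdial(i,{0:(578,197),1:(494,98),2:(356,135),3:(319,261),5:(526,314)}))
o,i=pickle.load(open("w9.pkl","rb"));print(fitdial(i,{0:(560,306),1:(528,193),2:(397,176),3:(315,277)}))
E
```

```text
(np.float64(-0.0524389369950593), array([1.9, 1.1]), array([[ 0.1, -0.1],
       [-0.2, -0.3],
       [-0. , -0.2],
       [ 0. ,  0.4],
       [ 0.2,  0.2]]))
(np.float64(-0.43884277075343225), array([2., 1.]), array([[-0.1,  0.1],
       [-0.1,  0. ],
       [ 0.1, -0.1],
       [ 0.1, -0. ]]))
```

{"name": "move_arm", "arguments": {
  "increments": [255, 1, 0, 0, 0, 255, 2, 0, 0, 0, 255, 3, 0, 0, 0, 255, 4, 0, 0, 0, 255, 4, 0, 0, 0, 255, 4, 0, 0, 0]
}}

```text
t: 11.1
ee_pos: [480.6, 13.8, 44.2]
orientation: [-2.819, -1.384, -0.0]
ft_force: [0.2, -0.4, -0.1]
width: 0.6
```

```bash
python3 - <<'E'
from h import *
from workcell import ctrl
o,i=wrist(ctrl,"w10")
print(o["t"],toS(o["ee_pos"]),o["ft_force"])
E
```

```text
11.1 [-46.0624567    8.69815425  44.24518423] [ 0.21615685 -0.38943463 -0.05066537]
```

View pics/w10.png

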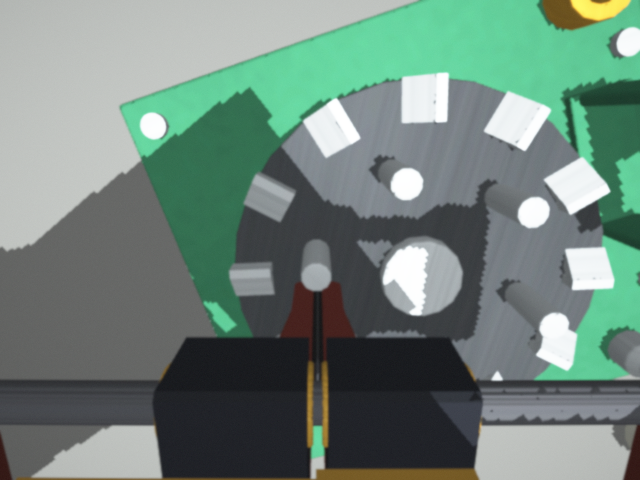

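```bash
python3 - <<'E'
from h import *
o,i=pickle.load(open("w10.pkl","rb"));print(fitdial(i,{0:(554,326),1:(534,212),2:(407,184),3:(316,277)}))
print(inc(o,S(-56,-20,44),52.2),inc(o,S(-56,-20,110),52.2))
E
```

```text
(np.float64(-0.5292830013852933), array([2. , 0.9]), array([[-0. , -0. ],
       [ 0.1,  0.1],
       [-0. , -0.1],
       [-0. ,  0. ]]))
(array([-30.4,  -0.7,   0.2]), np.float64(0.1), 'psi', np.float64(52.3)) (array([-30.3,  -0.7, -65.8]), np.float64(0.1), 'psi', np.float64(52.3))
```

{"name": "move_arm", "arguments": {
  "increments": [255, -4, 0, 0, 0, 255, -9, 0, 0, 0, 255, -9, 0, -20, 0, 255, -9, 0, -45, 0, 255, -9, 0, -70, 0, 255, -9, 0, -72, 0]
}}

```text
t: 11.9
ee_pos: [476.3, 6.4, 117.6]
orientation: [2.819, 1.384, 0.005]
ft_force: [0.4, 0.2, -0.2]
width: 0.3
```

```bash
python3 - <<'E'
from h import *
from workcell import ctrl
o,i=wrist(ctrl,"w11")
print(o["t"],toS(o["ee_pos"]),o["ft_force"],inc(o,S(173,26,115),70.2))
E
```

```text
11.9 [-47.5971249    0.2753821  117.64021572] [ 0.39442298  0.21812921 -0.21746539] (array([ 92.2, 202. ,   3.3]), np.float64(-17.9), 'psi', np.float64(52.3))
```

View pics/w11.png

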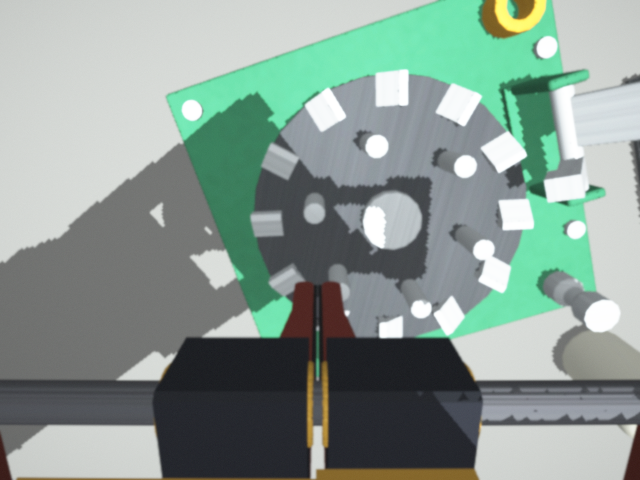

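```bash
python3 - <<'E'
from h import *
o,i=pickle.load(open("w11.pkl","rb"));print(fitdial(i,{0:(483,250),1:(465,166),2:(377,146),3:(315,208),5:(420,308)}))
E
```

```text
(np.float64(-0.5469145264316934), array([2.1, 1.6]), array([[ 0.1, -0.2],
       [-0.6,  0.2],
       [-0.7, -0.8],
       [ 0.9,  1.1],
       [ 0.4, -0.3]]))
```

{"name": "move_arm", "arguments": {
  "increments": [255, 20, 44, -8, -4, 255, 42, 92, -8, -8, 255, 60, 132, -8, -12, 255, 78, 172, -8, -16, 255, 92, 202, 0, -18, 255, 92, 202, 3, -18, 255, 92, 202, 3, -18]
}}

```text
t: 12.82
ee_pos: [689.7, -44.1, 112.2]
orientation: [-2.568, -1.807, 0.001]
ft_force: [-0.2, -0.1, -0.4]
width: 0.0
```

```bash
python3 - <<'E'
from h import *
from workcell import ctrl
o,i=wrist(ctrl,"w12")
print(o["t"],toS(o["ee_pos"]),o["ft_force"],inc(o,S(173,26,70),70.2))
E
```

```text
12.825 [170.26506692  25.11777063 112.23892891] [-0.2199645  -0.08188569 -0.38257813] (array([ 0.9,  2.8, 42.2]), np.float64(0.1), 'psi', np.float64(70.3))
```

View pics/w12.png

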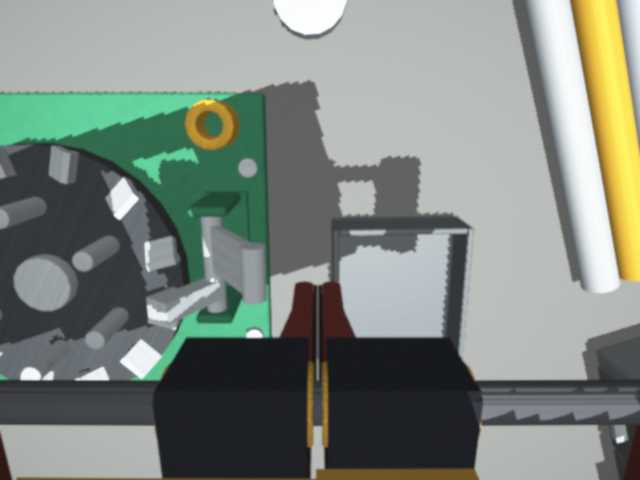

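{"name": "move_arm", "arguments": {
  "increments": [255, 1, 3, 15, 0, 255, 1, 3, 30, 0, 255, 1, 3, 40, 0, 255, 1, 3, 42, 0, 255, 1, 3, 42, 0]
}}

```text
t: 13.5
ee_pos: [693.1, -44.1, 70.9]
orientation: [-2.568, -1.807, 0.0]
ft_force: [0.2, 0.4, 0.9]
width: 0.5
```

{"name": "move_arm", "arguments": {
  "increments": [255, 0, -6, 0, 0, 255, 0, -11, 0, 0, 255, 0, -16, 0, 0, 255, 0, -21, 0, 0, 255, 0, -26, 0, 0, 255, 0, -31, 0, 0, 255, 0, -36, 0, 0, 255, 0, -40, 0, 0]
}}

```text
t: 14.5
ee_pos: [654.9, -30.4, 70.8]
orientation: [-2.568, -1.807, 0.001]
ft_force: [0.6, -0.4, 0.8]
width: 0.3
```

```bash
python3 - <<'E'
from h import *
from workcell import ctrl
o,i=wrist(ctrl,"w13")
print(o["t"],toS(o["ee_pos"]),o["ft_force"])
E
```

```text
14.5 [132.8922297   26.20736786  70.80466991] [ 0.60054104 -0.44304286  0.77317302]
```

View pics/w13.png

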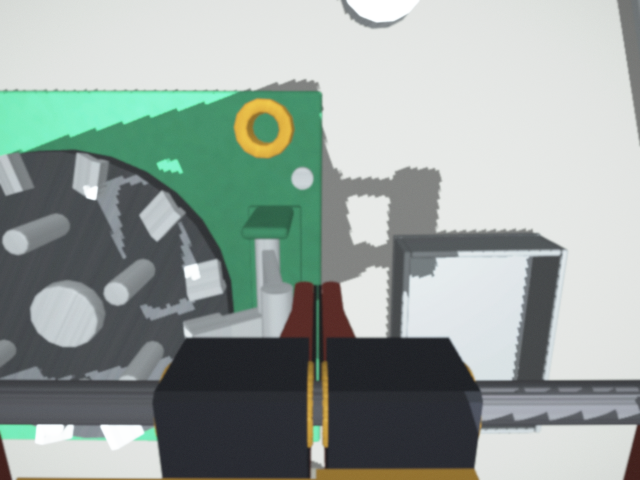

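{"name": "move_arm", "arguments": {
  "increments": [255, 0, -4, 0, 0, 255, 0, -8, 0, 0, 255, 0, -12, 0, 0, 255, 0, -15, 0, 0, 255, 0, -18, 0, 0, 255, 0, -21, 0, 0, 255, 0, -24, 0, 0, 255, 0, -24, 0, 0, 255, 0, -24, 0, 0]
}}

```text
t: 15.68
ee_pos: [632.0, -22.2, 70.9]
orientation: [-2.567, -1.807, 0.001]
ft_force: [-0.7, -1.0, -0.6]
width: 0.5
```

```bash
python3 - <<'E'
from h import *
from workcell import ctrl
o,i=wrist(ctrl,"w14")
print(o["t"],toS(o["ee_pos"]),o["ft_force"])
s=ctrl.get_image("side");crop(s,285,180,80,75,8,"s14z.png")
E
```

```text
15.675 [108.51348786  26.16831635  70.86002194] [-0.7176337  -0.95290007 -0.62947896]
```

View pics/w14.png

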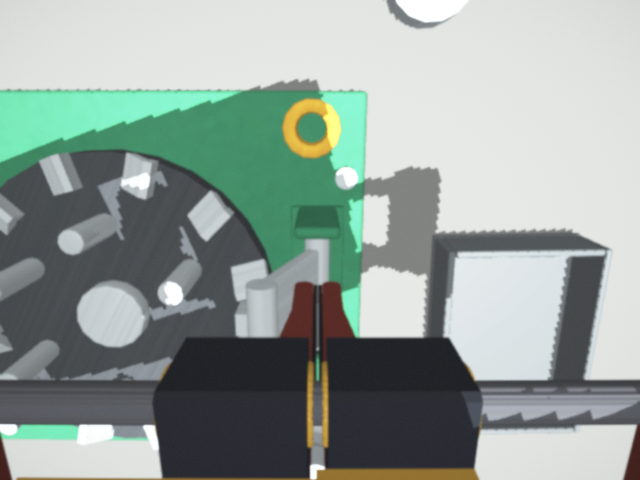

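View pics/s14z.png

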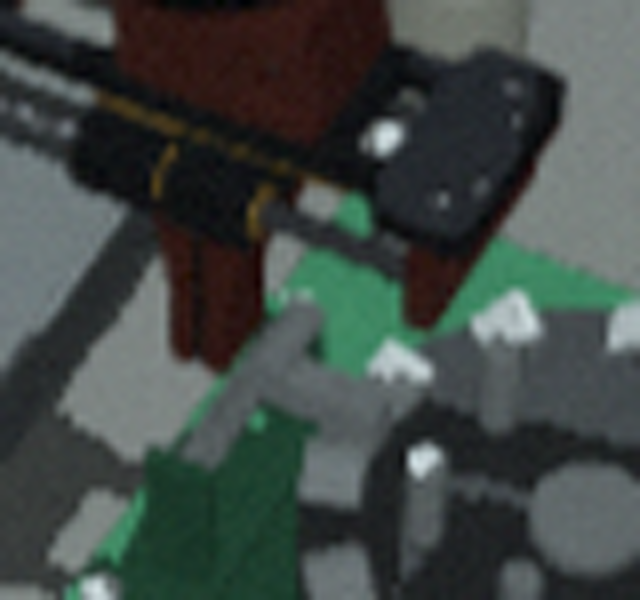

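{"name": "move_arm", "arguments": {
  "increments": [255, 0, 8, 0, 0, 255, 0, 16, -10, 0, 255, 0, 16, -40, 0, 255, 0, 16, -80, 0, 255, 0, 16, -115, 0, 255, -10, 16, -125, 0, 255, -20, 16, -125, 0]
}}

```text
t: 16.65
ee_pos: [640.5, -47.4, 196.1]
orientation: [-2.568, -1.807, 0.0]
ft_force: [-0.3, -0.1, -0.1]
width: 0.3
```

```bash
python3 - <<'E'
from h import *
from workcell import ctrl
o,i=wrist(ctrl,"w15")
print(o["t"],toS(o["ee_pos"]),o["ft_force"])
E
```

```text
16.65 [125.14515232   5.32065423 196.07361367] [-0.3415383  -0.09718218 -0.13236075]
```

{"name": "move_arm", "arguments": {
  "increments": [255, -40, 0, 0, 0, 255, -90, -10, 0, 0, 255, -140, -20, 0, 0, 255, -190, -40, 0, 0, 255, -240, -60, 0, 0, 255, -290, -80, 0, 0, 255, -330, -100, 0, 0, 255, -350, -100, 0, 0, 255, -350, -100, 0, 0]
}}

```text
t: 17.82
ee_pos: [426.6, -344.9, 194.6]
orientation: [-2.569, -1.802, 0.004]
ft_force: [-0.1, 0.6, -0.2]
width: 0.5
```

```bash
python3 - <<'E'
from h import *
from workcell import ctrl
d={n:ctrl.get_image(n) for n in("top","side")};pickle.dump(d,open("d1.pkl","wb"))
crop(d["top"],270,190,150,150,4,"top1c.png");crop(d["side"],270,180,160,140,5,"side1c.png")
E
```

```text
(no output)
```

View pics/w15.png

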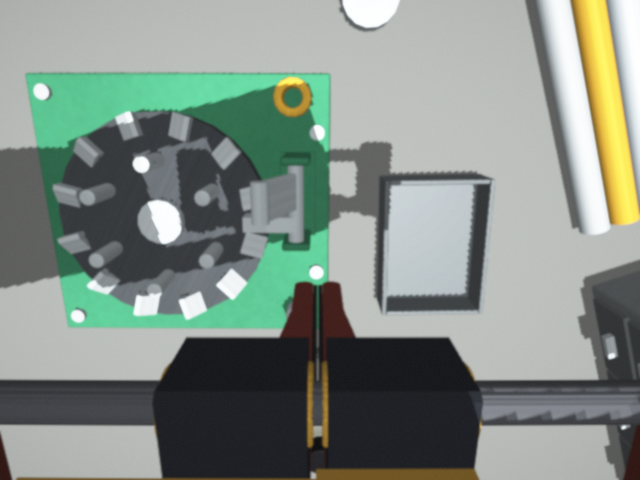

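View pics/top1c.png

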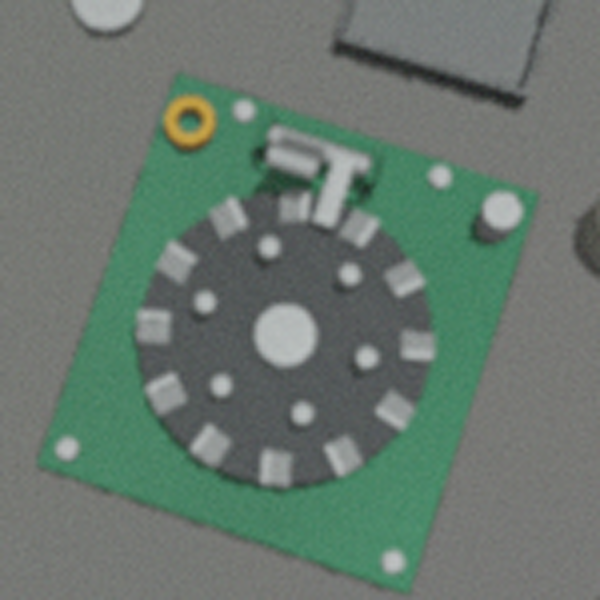

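View pics/side1c.png

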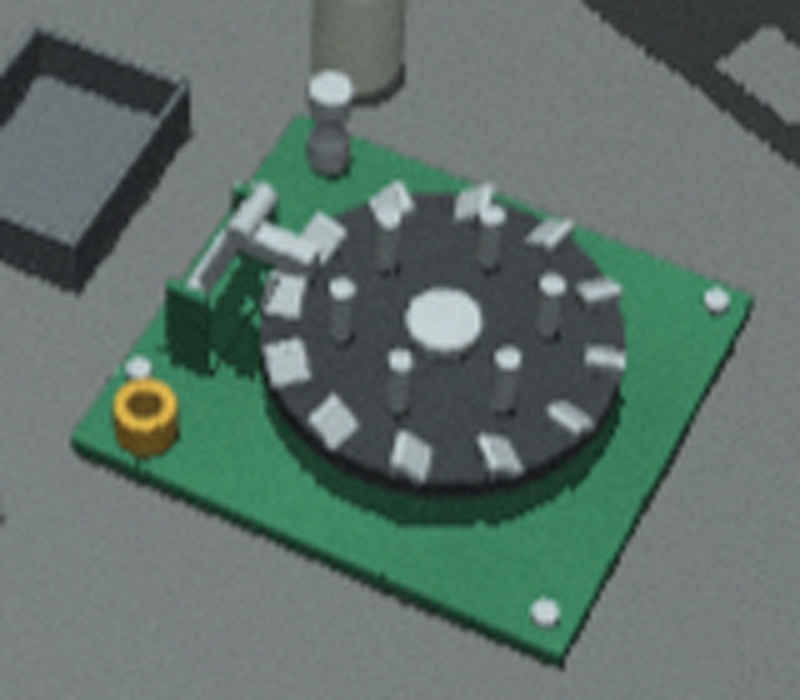

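```bash
python3 - <<'E'
from h import *
d=pickle.load(open("d1.pkl","rb"));d0=pickle.load(open("d0.pkl","rb"));t=d["top"]
f=lambda a:np.array([270,190])+(np.array(a)+.5)/4-.5
print(fitdial(t,{k:f(a) for k,a in enumerate([(350,274),(269,247),(205,302),(221,385),(302,413),(367,357)])}))
g=lambda a:np.array([270,180])+(np.array(a)+.5)/5-.5
print(fitdial(d["side"],{k:g(a) for k,a in enumerate([(389,217),(342,289),(400,360),(508,358),(553,285),(491,214)])}))
for n,(x,y,w,h) in dict(top=(295,205,65,45),side=(298,212,40,45)).items():
    c=np.hstack([cv2.resize(e[n]["frame"][y:y+h,x:x+w,::-1],None,fx=6,fy=6,interpolation=2) for e in(d0,d)]);cv2.imwrite(f"pics/cmp_{n}.png",c)
df=np.abs(d0["top"]["frame"].astype(int)-t["frame"]).sum(2);print([(b,df[y:y+h,x:x+w].max()) for b,(x,y,w,h) in dict(bush=(308,210,18,18),spec=(385,235,18,16),blank=(285,178,25,22),tray=(350,165,65,52),wrench=(505,200,25,80),scr=(138,195,25,85)).items()])
E
```

```text
(np.float64(-0.5270778689669576), array([-0.4, -0.1]), array([[ 0. , -0.2],
       [-0.2,  0.1],
       [-0.1, -0. ],
       [ 0.1,  0.1],
       [ 0.1,  0.2],
       [ 0.1, -0.1]]))
(np.float64(-0.5274586256628601), array([0.2, 0.7]), array([[-0.2, -0.1],
       [-0.3,  0.2],
       [ 0.3, -0.1],
       [ 0. , -0. ],
       [-0.5,  0.4],
       [ 0.7, -0.3]]))
[('bush', np.int64(32)), ('spec', np.int64(37)), ('blank', np.int64(41)), ('tray', np.int64(45)), ('wrench', np.int64(418)), ('scr', np.int64(57))]
```

View pics/cmp_top.png

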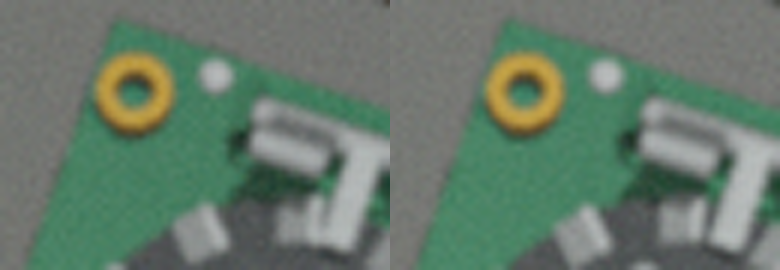

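View pics/cmp_side.png

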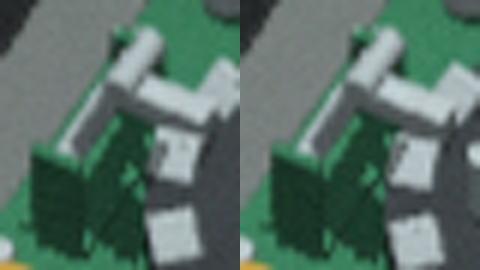

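```bash
python3 - <<'E'
from workcell import ctrl
print(ctrl.close_job())
E
```

```text
the job is handed in; nothing more can be done
None
```

I threw the pawl back, pushed the dial back one notch by a pin, and pushed the thumb plate in again so the pawl dropped home. The job was handed in at about 18 s, with the robot clear of the stand.

- **Dial:** it measured -0.05 rad at the start. After the pawl dropped it measured -0.527 rad in both the top and side pictures, against a target of -0.5236. One rougher reading from the wrist camera on the way gave -0.547.
- **Pawl:** it looks the same as at the start in both pictures, so I take it as fully home between the teeth. I could not measure its angle directly.
- **Other things on the bench:** the top picture shows no change at the bush, specimen, blank, tray or screwdriver. The wrench area did differ. I put that down to the arm or its shadow in the view, but did not confirm it. I did not check the bottle this way, but the arm never went near it.
- **First push missed:** it passed over the thumb plate without moving the pawl. The closed fingers seem to end about 22 mm short of the stated TCP, so I repeated the push 22 mm lower and it worked.
- **Forces:** every wrist force I read was about 2 N or less.

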